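# Arm the toy-car launcher for a trick shot

### The arm

A 7-joint arm with a two-finger parallel gripper is mounted at the origin on the work surface. World frame = base frame: x ahead of the robot, y to its left, z up, the work surface at z = 0. Lengths are in m, angles in rad, forces in N, time in s.
With the tool pointing down it reaches from about 0.4 to 0.85 m from the base axis. Payload 10.4 kg.
Tool frame: the origin (TCP) lies between the finger pads; the fingertips stand tip_extent ahead of it and the grasp point (between the pads) lies 2 mm behind it (tip_extent is the distance from the TCP to the fingertips, in m); z points along the fingers, y is the direction in which the jaws open and shut (so a half turn about z gives the same grasp; the last joint's range is limited). The gripper opens to 87 mm and grips with 3 to 60 N. Pads are 19 mm wide; open, the fingers measure 117 mm over their backs; the gripper's body (75 mm by 190 mm) begins 51 mm behind the grasp point.
Start: joints at [1.276, 0.332, -0.065, 1.46, 0.022, 1.35, -0.088], TCP at [0.168, -0.602, 0.24] pointing down, gripper open.
Joint ranges: [-2.6, 2.6], [-0.5, 2.12], [-1.47, 1.34], [0.16, 2.42], [-1.27, 4.41], [0.06, 2.06], [-2.6, 2.6]. Speed limits (rad/s): [2.22, 2.22, 2.79, 2.79, 3.14, 3.14, 3.14].

### API

Orientations are given as a unit quaternion [x, y, z, w].
In Python, from bench import read_state, camera, camera_params, close_job, tip_extent gives the robot as it stands. The module is installed in compiled form; this text tells all that it offers.
- The arm moves only by the tool send_rows, never from a script. Its argument "steps" is a list of rows, each a list of 7 numbers: the turn, a rotation vector about the tool's x, y, z in degrees, then the shift along the tool's x, y, z in m, then the gripper's target within -1 to 1 (shut at 1, half-way at 0, fully open at -1). In form: [[ax, ay, az, x, y, z, jaw], ...]. A call has exactly 10 rows; each row shifts and turns the pose as measured when the row begins, along the tool's axes as they then stand; what a row does not reach is not made up. A row lasts 1/10 s, in which the tool goes at most 50 mm and 8.59 degrees, less where a joint would pass 70% of its speed; a pose out of reach is approached as far as the arm can. A call with a gripper value outside its range is refused whole. The fingers move at their own pace and stop on an object; "force" is the grip in N (left out, the last holds). Time passes only in rows, so rows that do not move let the fingers close, or fill a call up. It gives the time, the measured TCP pose, the force and the opening at its end, in the units of the state.
- read_state(): the state, without advancing time (a new reading comes with each control period).
- camera(name): name is "side" or "top"; returns (picture, depth): 384x512x3 uint8, blue, green, red; 384x512 float32, m along the optical axis (not along the pixel's ray), 0 where there is no reading.
- camera_params(name): a dict with "camera_matrix" (3x3 intrinsics, pixels), "world_from_camera" (4x4, takes a point from camera to world coordinates). Camera axes: x right, y down, z forward; pixel columns grow to the right and rows downward; lengths in m; the calibration is good to about 2 mm. A picture is of the moment at which its call begins. camera_params takes no time and is no camera call.
- close_job(): hands the job in, once; it reports no verdict.
The state is a dict: "time": time; "joint_positions": joint angles; "joint_vel": joint speeds; "joint_torque": joint torques, N m; "ee_pos": TCP position; "eef_rot": TCP orientation; "ft_force": force on the tool from outside, world axes, zero at the start; "torque": the same for the moment, N m; "width": finger opening in m.
Only numpy, scipy, OpenCV 4.12 (cv2) and the standard library are available. Lean on these libraries where they do the work, as an engineer would, in place of code of your own. Each camera call takes 0.05 s, during which the arm holds its last target.

### The job

Set up the trick shot: take the wooden ball off the little tealight tin and balance it on the foot ring on top of the upturned bowl, let go of it, then draw the toy launcher's spring plunger back until its cross-bar is level with the steel mark band and keep it there. Finish while still holding the plunger at the mark, ready to fire: do not let go, because the spring pulls it back. Leave the bowl, the toy car on the track, the glass globe, the router and the mug where they stand.

Things in the scene. Friction and masses are not known exactly. Their poses are not given: they have to be found in the camera images.
- ball_center (a point): Centre of the plain wooden ball, 48 mm diameter, about 40 g. At the start it rests in the mouth of a round open steel tealight tin (38 mm diameter, 17 mm high, narrower than the ball) with its centre 34 mm above the surface.
- foot (a point): Centre of the top edge of the foot ring of a white ceramic rice bowl standing upside down ahead of the launcher (loose, about 350 g, 110 mm diameter at the surface, domed, 56 mm high overall). The ring is 38 mm outside and 28 mm inside diameter and stands 6 mm above the dome; the ball seated on it has its centre 19.5 mm above this point. z points up.
- grip (a point): Point on the mid-plane of the plunger's upright wooden paddle, 12 mm below its top edge. The paddle is 12 mm thick along the slide direction, 28 mm wide, from 22 to 80 mm above the surface, with 39 mm free ahead of it at rest. Steel rod (10 mm) forward from it at 34 mm height; thin dark steel 80 mm cross-bar at its foot as pointer. x: firing direction, towards the car; drawn towards -x.
- plunger (a joint): How far the plunger is drawn back, in m: 0 at rest, stop at 0.08. A spring pulls it back to 0: about 4 N at rest, rising by 1.2 N per 10 mm (about 10 N at 50 mm).
- mark: Thin steel band, 6 mm wide, lying right across the launcher's plank behind the paddle, 35 to 60 mm from the paddle at rest. Origin: middle of the band, on the plank's top (12 mm above the surface); x is the firing direction, as for the launcher. The plunger is at the mark when the paddle's mid-plane (grip point, cross-bar) is over the band's middle line.
- launcher: The fixed wooden launcher: plank 370 by 90 mm, 12 mm thick, with a spring housing (52 mm high) in its middle. Origin on the surface below a point of the plank 35 mm forward of the plank's middle; x is the firing direction. All its wood is pale.
- car: Wooden toy car, 88 by 42 mm and 46 mm high, standing on the front of the launcher's plank between two low rails, just ahead of the plunger's round head. Origin under its middle. To be left there.
- tin: The loose steel tealight tin under the ball, 38 mm diameter, 17 mm high; origin under its middle.
- globe: Glass globe ornament, 84 mm ball on a dark wooden foot, 100 mm high; origin under its middle. To be left alone.
- router: White plastic router, 130 by 190 mm, 31 mm high, with two upright aerials 135 mm high at its far side; origin under its middle. To be left alone.
- mug: Teal ceramic mug, 82 mm diameter, 92 mm high, upright; origin under its middle. To be left alone.
There are look-alikes about, which are no part of the job. What is shaped like the part that bears ball_center but green is not meant. Of the things that look like the part that bears foot, the smaller one is meant.

How it is judged:
On the way, in this order (a step that is already met when the one before it is completed fails the run):
1. the ball sits at rest on the foot ring of the upturned bowl, let go (horizontal distance between ball_center and foot below 0.006 m and z of ball_center in the frame of foot between 0.014 and 0.024 m and contact force between ball and bowl above 0.1 N and contact force between each of the arm, the fingers and ball below 0.05 N and linear speed of ball below 0.03 m/s and angle between foot's own z axis and vertical below 0.1 rad), for 0.3 s.
2. the plunger is drawn to the mark and held there by the gripper (x of grip in the frame of mark between -0.005 and 0.005 m and velocity of joint plunger between -0.02 and 0.02 m/s and contact force between the fingers and plunger above 3 N), for 0.2 s.
At the end, for the whole second after the job is handed in: The ball rests untouched on the bowl's foot ring (centre within 6 mm of the ring's axis, 14 to 24 mm above its edge), the plunger's mid-plane is within 5 mm of the mark band's middle line and still, held by the gripper (more than 3 N of contact) and by nothing else (all of step 1 and all of step 2 and contact force between plunger and car below 0.3 N and contact force between plunger and globe below 0.3 N and contact force between plunger and router below 0.3 N and contact force between plunger and mug below 0.3 N and contact force between plunger and bowl below 0.3 N and contact force between plunger and tin below 0.3 N and contact force between plunger and ball below 0.3 N); the arm keeps its last pose, push and grip.
It fails at once if the bowl was moved (more than 20 mm) or tipped (distance of bowl from where it was at the start of the episode above 0.02 m or angle between bowl's own z axis and vertical above 0.35 rad).
It fails at once if the toy car was moved (more than 15 mm) or tipped (distance of car from where it was at the start of the episode above 0.015 m or angle between car's own z axis and vertical above 0.35 rad).
It fails at once if the glass globe was moved (more than 20 mm) or tipped (distance of globe from where it was at the start of the episode above 0.02 m or angle between globe's own z axis and vertical above 0.35 rad).
It fails at once if the router was moved (more than 20 mm) or tipped (distance of router from where it was at the start of the episode above 0.02 m or angle between router's own z axis and vertical above 0.35 rad).
It fails at once if the mug was moved (more than 20 mm) or tipped (distance of mug from where it was at the start of the episode above 0.02 m or angle between mug's own z axis and vertical above 0.35 rad).
It also fails if it takes over 45 s, if anything falls off the work surface, if the arm or the gripper's body presses on something with over 40 N, if the wrist force passes 120 N, or if a joint passes its speed limit or range.

## Working session

There is one attempt and no reset: what is moved stays moved. The work goes in short steps, Python scripts to look and compute and a tool call to move; the robot and the scene stay as the last step left them, time stands still between calls to the robot, and variables do not carry over. Pictures are saved under pics/ and viewed, and the job is handed in when it is done.

Besides the shell and the picture viewer there is one more tool, called after "Call:" by a JSON object that holds its "fn" and its "kwargs". send_rows: Moves the arm, as the interface text tells. Its arguments: {"type":"object","properties":{"steps":{"type":"array"},"force":{"type":"number"}},"required":["steps"]}

```bash
mkdir -p pics && cat > h.py <<'E'
import numpy as np, cv2
from bench import *
def snap(n,tag):
    im,d=camera(n); cv2.imwrite(f'pics/{tag}.png',im); np.save(f'pics/{tag}.npy',d); return im,d
def ray(n,u,v):
    p=camera_params(n);K=np.array(p['camera_matrix']);T=np.array(p['world_from_camera'])
    return T[:3,3],T[:3,:3]@np.linalg.inv(K)@np.array([u,v,1.])
def onz(n,u,v,z):
    o,r=ray(n,u,v);return o+r*(z-o[2])/r[2]
def pt(n,u,v,d):
    o,r=ray(n,u,v);return o+r*d
def proj(n,P):
    p=camera_params(n);K=np.array(p['camera_matrix']);T=np.linalg.inv(np.array(p['world_from_camera']))
    c=T[:3,:3]@np.array(P)+T[:3,3];q=K@c;return q[:2]/q[2]
def cloud(n,d):
    p=camera_params(n);K=np.array(p['camera_matrix']);T=np.array(p['world_from_camera'])
    v,u=np.mgrid[:d.shape[0],:d.shape[1]]
    r=np.stack([u,v,np.ones_like(u)],-1)@np.linalg.inv(K).T
    return (r*d[...,None])@T[:3,:3].T+T[:3,3]
E
python3 - <<'E'
from h import *
snap('top','t0');snap('side','s0')
s=read_state();print({k:np.round(v,3) for k,v in s.items()},tip_extent)
for n in('top','side'):print(camera_params(n))
E
```

```text
{'time': np.float64(0.1), 'joint_positions': array([ 1.276,  0.333, -0.065,  1.461,  0.022,  1.35 , -0.089]), 'joint_vel': array([ 0.001, -0.003, -0.001, -0.003,  0.   ,  0.002,  0.001]), 'joint_torque': array([ 1.0000e-03, -6.2455e+01,  2.5000e-02, -3.9072e+01, -6.2000e-02,
        3.7000e-02,  0.0000e+00]), 'ee_pos': array([ 0.168, -0.602,  0.239]), 'eef_rot': array([ 0.991,  0.136, -0.   , -0.001]), 'ft_force': array([-0.387,  0.258, -0.679]), 'torque': array([0.046, 0.018, 0.007]), 'width': np.float64(0.087)} 0.017
{'camera_matrix': array([[379.54250139,   0.        , 252.99564814],
       [  0.        , 379.54250139, 189.11132882],
       [  0.        ,   0.        ,   1.        ]]), 'world_from_camera': array([[-0.00897701, -0.99201519,  0.12579859,  0.44288197],
       [-0.99964277,  0.00573571, -0.02610432,  0.01117813],
       [ 0.02517434, -0.12598799, -0.9917123 ,  1.116543  ],
       [ 0.        ,  0.        ,  0.        ,  1.        ]])}
{'camera_matrix': array([[486.27305444,   0.        , 255.21010046],
       [  0.        , 486.27305444, 194.79647281],
       [  0.        ,   0.        ,   1.        ]]), 'world_from_camera': array([[ 0.9631961 , -0.14571412,  0.22587754,  0.2706338 ],
       [-0.26835731, -0.56947178,  0.77697249, -1.10166094],
       [ 0.01541502, -0.80899276, -0.58761645,  0.91180965],
       [ 0.        ,  0.        ,  0.        ,  1.        ]])}
```

View pics/t0.png

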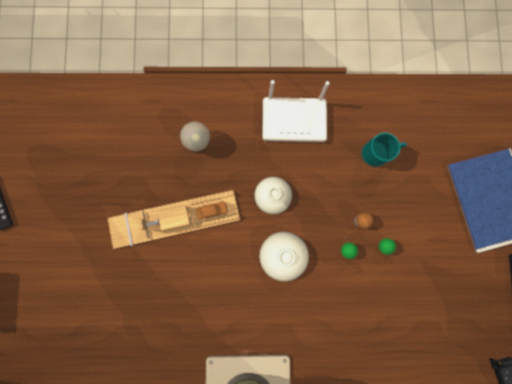

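View pics/s0.png

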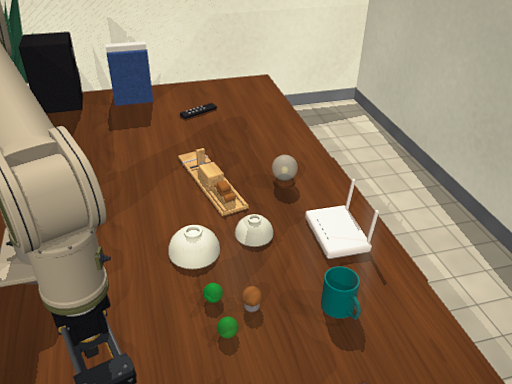

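The top view shows the wooden ball on its tin at (364,221). Look-alikes are the green balls at (349,250) and (388,246). The small bowl is at (273,195) and the large one, not meant, at (285,257). The launcher's band is near (128,230) and its paddle near (147,225). I'll check these choices in close crops.

```bash
python3 - <<'E'
from h import *
t=cv2.imread('pics/t0.png');s=cv2.imread('pics/s0.png')
a=cv2.resize(t[170:265,250:400],(600,380),interpolation=cv2.INTER_CUBIC)
cv2.imwrite('pics/c1.png',a)
cv2.imwrite('pics/c2.png',cv2.resize(t[180:255,100:250],(800,400),interpolation=cv2.INTER_CUBIC))
cv2.imwrite('pics/c3.png',cv2.resize(s[140:320,160:300],(466,600),interpolation=cv2.INTER_CUBIC))
dt=np.load('pics/t0.npy');ds=np.load('pics/s0.npy');ct=cloud('top',dt);cs=cloud('side',ds)
for n,im,c in(('top',t,ct),('side',s,cs)):
    hsv=cv2.cvtColor(im,cv2.COLOR_BGR2HSV)
    # ball: points by window
    for nm,(u,v) in dict(ball=(364,221) if n=='top' else (252,296),bowl=(273,195) if n=='top' else (254,231)).items():
        w=c[v-25:v+25,u-25:u+25].reshape(-1,3);
        if nm=='ball':
            P=c[v-16:v+17,u-16:u+17].reshape(-1,3); H=hsv[v-16:v+17,u-16:u+17].reshape(-1,3)
            m=(H[:,0]<18)&(H[:,1]>100)&(P[:,2]>.025)&(P[:,2]<.065)
            P=P[m]
            A=np.c_[2*P,np.ones(len(P))];x=np.linalg.lstsq(A,(P**2).sum(1),rcond=None)[0]
            print(n,'ball sphere',x[:3],np.sqrt(x[3]+x[:3]@x[:3]),len(P),'zmax',P[:,2].max())
            # fixed radius
            from scipy.optimize import least_squares
            r=least_squares(lambda q:np.linalg.norm(P-q,axis=1)-.024,[*P.mean(0)[:2],.034],loss='soft_l1',f_scale=.001);print(r.x,np.abs(r.fun).mean())
        else:
            z=w[:,2];k=w[(z>.0525)&(z<.065)];print(n,'ring',k.mean(0),len(k),k.min(0),k.max(0),'max z',z.max())
            P=w[(z>.008)&(z<.047)]
            print('bowl pts',P.min(0),P.max(0))
E
```

```text
top ball sphere [ 0.48850831 -0.33285458  0.03473323] 0.022635639030275635 222 zmax 0.05895990399039519
[ 0.48854758 -0.33338671  0.03266862] 0.0010977139319149254
top ring [ 0.56589077 -0.07631852  0.05541834] 53 [ 0.54894532 -0.09315693  0.05267408] [ 0.58337446 -0.05875317  0.06040502] max z 1.1165430008109856
bowl pts [ 0.51230793 -0.12656663  0.0081499 ] [ 0.61877633 -0.02340241  0.04692752]
side ball sphere [ 0.48943196 -0.33703212  0.03807478] 0.022309334915458178 316 zmax 0.06292437226182734
[ 0.48986194 -0.33542087  0.03609071] 0.0012542704830608381
side ring [ 0.56573912 -0.08032408  0.0559499 ] 95 [ 0.5409484  -0.1060174   0.05252174] [ 0.58974414 -0.05677998  0.06211498] max z 0.9118096493963602
bowl pts [ 0.51278108 -0.13407261  0.00806267] [0.6183788  0.04988682 0.04699933]
```

```bash
python3 - <<'E'
from h import *
t=cv2.imread('pics/t0.png');ct=cloud('top',np.load('pics/t0.npy'))
for r in (195,): pass
np.set_printoptions(precision=3,suppress=True,linewidth=150)
for v in range(186,207,2):print(v,ct[v,262:286:2,2])
E
```

```text
186 [0.036 0.041 0.044 0.042 0.048 0.049 0.045 0.049 0.046 0.042 0.041 0.038]
188 [0.039 0.043 0.049 0.045 0.057 0.053 0.056 0.056 0.048 0.045 0.044 0.039]
190 [0.04  0.045 0.046 0.045 0.052 0.047 0.047 0.052 0.051 0.045 0.045 0.041]
192 [0.041 0.046 0.048 0.054 0.047 0.051 0.048 0.051 0.051 0.053 0.044 0.046]
194 [0.04  0.046 0.046 0.056 0.049 0.048 0.048 0.049 0.047 0.057 0.043 0.045]
196 [0.04  0.046 0.048 0.056 0.048 0.049 0.051 0.048 0.052 0.048 0.046 0.046]
198 [0.045 0.047 0.045 0.046 0.056 0.054 0.047 0.055 0.056 0.045 0.044 0.045]
200 [0.039 0.039 0.044 0.043 0.049 0.047 0.051 0.049 0.047 0.041 0.044 0.04 ]
202 [0.037 0.043 0.045 0.047 0.041 0.044 0.049 0.044 0.046 0.045 0.04  0.039]
204 [0.031 0.035 0.04  0.047 0.039 0.043 0.042 0.039 0.043 0.04  0.041 0.034]
206 [0.025 0.03  0.034 0.039 0.037 0.042 0.044 0.041 0.043 0.039 0.036 0.027]
```

View pics/c1.png

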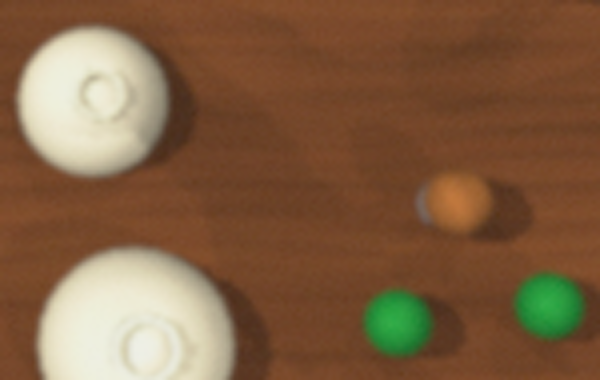

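View pics/c2.png

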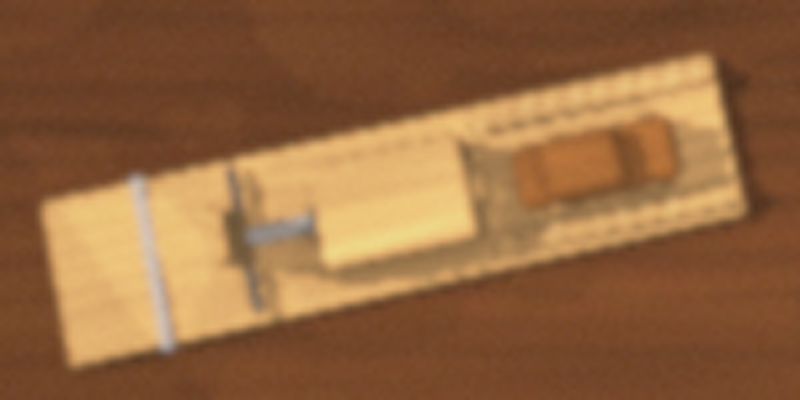

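View pics/c3.png

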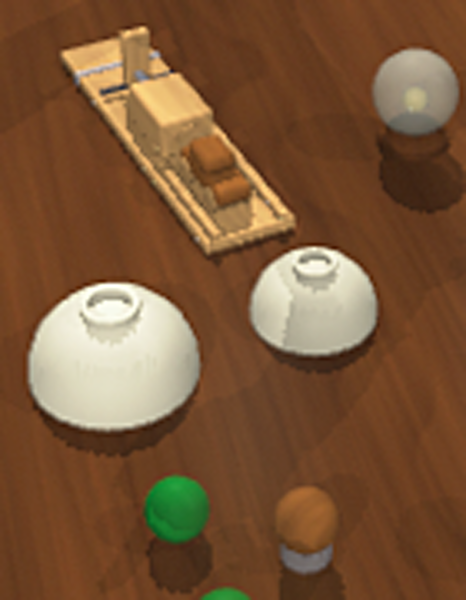

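The crops confirm the choice: the brown ball is on the steel tin, and the smaller bowl's ring is at top pixel (276,194). The band's ends are at crop-2 (137,178) and (168,350), and the cross-bar's at (232,168) and (258,308).

```bash
python3 - <<'E'
from h import *
np.set_printoptions(precision=4,suppress=True,linewidth=150)
t=cv2.imread('pics/t0.png');s=cv2.imread('pics/s0.png')
for n,im,(u,v) in(('top',t,(364,221)),('side',s,(252,296))):
    hsv=cv2.cvtColor(im,cv2.COLOR_BGR2HSV)
    w=hsv[v-18:v+18,u-18:u+18]
    bg=cv2.cvtColor(im,cv2.COLOR_BGR2HSV)
    m=((w[...,0]<18)&(w[...,1]>100)&(w[...,2]>135)).astype(np.uint8)
    if n=='side': m=((w[...,0]<18)&(w[...,1]>100)&(w[...,2]>120)).astype(np.uint8)
    nn,l,st,ce=cv2.connectedComponentsWithStats(m);k=1+np.argmax(st[1:,4])
    c=ce[k]+[u-18,v-18];print(n,st[k],c,onz(n,*c,.034))
# ring by side depth rim & top
print('ring top px',onz('top',276.1,193.9,.056), 'side px', [onz('side',160+316*140/466-.35,140+y*.3-.35,.056) for y in (262,264)])
# ring from depth: fit circle to points z>.053
for n,(u,v) in(('top',(276,194)),('side',(255,219))):
    c=cloud(n,np.load(f'pics/{n[0]}0.npy'))[v-14:v+14,u-16:u+16].reshape(-1,3);c=c[(c[:,2]>.0530)&(c[:,2]<.06)]
    c=c[np.linalg.norm(c[:,:2]-np.median(c[:,:2],0),axis=1)<.022]
    e,r=cv2.minEnclosingCircle(c[:,:2].astype(np.float32));print(n,c.mean(0),e,r,len(c))
# bowl outline circle in top
g=cv2.cvtColor(t,cv2.COLOR_BGR2HSV);m=((g[...,1]<70)&(g[...,2]>90)).astype(np.uint8);m[:, :240]=0;m[:,300:]=0;m[:165]=0;m[228:]=0
nn,l,st,ce=cv2.connectedComponentsWithStats(m);k=1+np.argmax(st[1:,4])
b=cv2.findContours((l==k).astype(np.uint8),0,1)[0][0]
P=np.array([onz('top',*p[0],0.005)[:2] for p in b]);e,r=cv2.minEnclosingCircle(P.astype(np.float32));print('bowl base',e,r,st[k])
f=lambda x,y,z:onz('top',100+(x+.5)*150/800-.5,180+(y+.5)*75/400-.5,z)
a,b_=f(137,178,.012),f(168,350,.012);print('band',a,b_,(a+b_)/2,np.linalg.norm(a-b_))
q=[f(*p,.012) for p in((42,203),(70,366),(747,215),(714,55))];print('plank',np.array(q))
ax=(q[2]+q[3]-q[0]-q[1])[:2];L=np.linalg.norm(ax)/2;ax/=2*L;print('L',L,'axis',ax,np.degrees(np.arctan2(ax[1],ax[0])))
ce=sum(q)/4;print('origin',ce[:2]+.035*ax)
for z in(.02,.024,.03):
  c1,c2=f(232,168,z),f(258,308,z);print('bar',(c1+c2)/2,np.linalg.norm(c1-c2),'draw',((c1+c2)/2-(a+b_)/2)[:2]@ax)
# paddle by depth
for n in('top','side'):
    c=cloud(n,np.load(f'pics/{n[0]}0.npy')).reshape(-1,3)
    d=c[:,:2]-((a+b_)/2)[:2];x=d@ax;y=d@[-ax[1],ax[0]]
    k=(abs(y)<.03)&(x>.015)&(x<.085)&(c[:,2]>.05)&(c[:,2]<.095);print(n,'paddle',c[k].mean(0),np.percentile(x[k],[2,50,98]),np.percentile(y[k],[2,50,98]),c[k].max(0),k.sum())
    k&=c[:,2]>.076;print('paddletop',c[k].mean(0),x[k].min(),x[k].mean(),x[k].max(),y[k].min(),y[k].mean(),y[k].max(),k.sum())
E
```

```text
top [ 11  11  15  13 161] [363.8944 219.7143] [ 0.4899 -0.3347  0.034 ]
side [  9   8  18  19 240] [251.8417 294.1667] [ 0.4914 -0.3294  0.034 ]
ring top px [ 0.5634 -0.0817  0.056 ] side px [array([ 0.5678, -0.0776,  0.056 ]), array([ 0.5671, -0.0802,  0.056 ])]
top [ 0.5662 -0.0756  0.0556] (0.5655410289764404, -0.0755106583237648) 0.018593061715364456 45
side [ 0.5662 -0.0792  0.0564] (0.565314769744873, -0.0795842707157135) 0.020845288410782814 71
bowl base (0.5664146542549133, -0.07646717876195908) 0.055380020290613174 [ 255  177   37   37 1082]
band [0.5157 0.3515 0.012 ] [0.4234 0.332  0.012 ] [0.4695 0.3418 0.012 ] 0.09434936198769568
plank [[0.5026 0.4019 0.012 ]
 [0.4154 0.3837 0.012 ]
 [0.4931 0.0216 0.012 ]
 [0.581  0.0394 0.012 ]]
L 0.3706548687923869 axis [ 0.2106 -0.9776] -77.8432528083358
origin [0.5054 0.1775]
bar [0.4827 0.2906 0.02  ] 0.07656135995820802 draw 0.0527906060616672
bar [0.4826 0.2896 0.024 ] 0.07628207730389688 draw 0.053756429025794514
bar [0.4824 0.2881 0.03  ] 0.07586315332243013 draw 0.05520516347198566
top paddle [0.4806 0.2899 0.0729] [0.0453 0.0546 0.0573] [-0.0135  0.0001  0.0126] [0.4944 0.2994 0.0841] 72
paddletop [0.4802 0.2917 0.0791] 0.045177322567710475 0.051204624108719836 0.05727881242313231 -0.013699238352664136 -0.00017500477093178348 0.013362423114807566 43
side paddle [0.4803 0.2861 0.0694] [0.0459 0.0572 0.0627] [-0.0136 -0.0017  0.013 ] [0.4944 0.3014 0.0853] 82
paddletop [0.4804 0.2873 0.0806] 0.04296640340497949 0.055530876661443906 0.06137884704589246 -0.013486893715528738 -0.0008161309115863777 0.013309838163840562 29
```

Measured values:
- Ball: about (0.4895, -0.333, 0.034).
- Foot: about (0.566, -0.077, 0.056).
- Mark: (0.4695, 0.3418).
- Paddle: about 53 mm ahead of the mark, with the firing axis at -77.8°.

These fit the given sizes: bowl radius 55 mm, plank 371 mm, bar 77 mm and paddle top 80 mm. Next I work out the first move.

```bash
cat >> h.py <<'E'
from scipy.spatial.transform import Rotation as Ro
def go(P,ydir=None):
    s=read_state();R=Ro.from_quat(s['eef_rot'])
    print('t',round(float(s['time']),2),'ee',np.round(s['ee_pos'],4),'w',round(float(s['width']),4),'F',np.round(s['ft_force'],1))
    print('toolshift mm',np.round(R.inv().apply(np.array(P)-s['ee_pos'])*1000,1))
    if ydir is not None:
        y=np.array([np.cos(np.radians(ydir)),np.sin(np.radians(ydir)),0]);z=np.array([0,0,-1.]);T=Ro.from_matrix(np.c_[np.cross(y,z),y,z])
        print('turn deg',np.round((R.inv()*T).as_rotvec(degrees=True),2))
E
python3 -c "
from h import *
go([.4895,-.333,.18],-77.8)"
```

```text
t 0.1 ee [ 0.1677 -0.6017  0.2388] w 0.087 F [-0.4  0.3 -0.7]
toolshift mm [ 382.1 -172.4   59. ]
turn deg [-0.07  0.01  3.38]
```

Call:
{"fn": "send_rows", "kwargs": {"steps": [[0,0,0,0.038,-0.017,0.005,-1],[0,0,0,0.038,-0.017,0.005,-1],[0,0,0,0.038,-0.017,0.005,-1],[0,0,0,0.038,-0.017,0.005,-1],[0,0,0,0.038,-0.017,0.005,-1],[0,0,0,0.038,-0.017,0.005,-1],[0,0,0,0.038,-0.017,0.005,-1],[0,0,0,0.038,-0.017,0.005,-1],[0,0,0,0.038,-0.017,0.005,-1],[0,0,0,0.038,-0.017,0.005,-1]], "force": 8}}

```text
time: 1.1
ee_pos: [0.4924, -0.3314, 0.1829]
eef_rot: [0.992, 0.128, -0.003, -0.002]
ft_force: [-0.6, -0.3, -0.2]
width: 0.0866
```

```bash
python3 -c "
from h import *
go([.4895,-.333,.13],-77.8)"
```

```text
t 1.1 ee [ 0.4924 -0.3314  0.1829] w 0.0866 F [-0.6 -0.3 -0.2]
toolshift mm [-2.9  1.1 52.9]
turn deg [-0.23  0.34  2.56]
```

Call:
{"fn": "send_rows", "kwargs": {"steps": [[-0.2,0.3,2.5,-0.0025,0.001,0.025,-1],[0,0,0,0,0,0.025,-1],[0,0,0,0,0,0.003,-1],[0,0,0,0,0,0,-1],[0,0,0,0,0,0,-1],[0,0,0,0,0,0,-1],[0,0,0,0,0,0,-1],[0,0,0,0,0,0,-1],[0,0,0,0,0,0,-1],[0,0,0,0,0,0,-1]]}}

```text
time: 2.1
ee_pos: [0.4962, -0.3273, 0.1316]
eef_rot: [0.994, 0.111, 0.002, -0.0]
ft_force: [0.1, 0.9, 0.3]
width: 0.087
```

```bash
python3 -c "
from h import *
go([.4895,-.333,.034],-77.8)
im,d=snap('side','s1');cv2.imwrite('pics/s1c.png',cv2.resize(im[150:350,150:350],(600,600)))"
```

```text
t 2.1 ee [ 0.4962 -0.3273  0.1316] w 0.087 F [0.1 0.9 0.3]
toolshift mm [-8.2  4.1 97.5]
turn deg [-0.01 -0.25  0.51]
```

View pics/s1c.png

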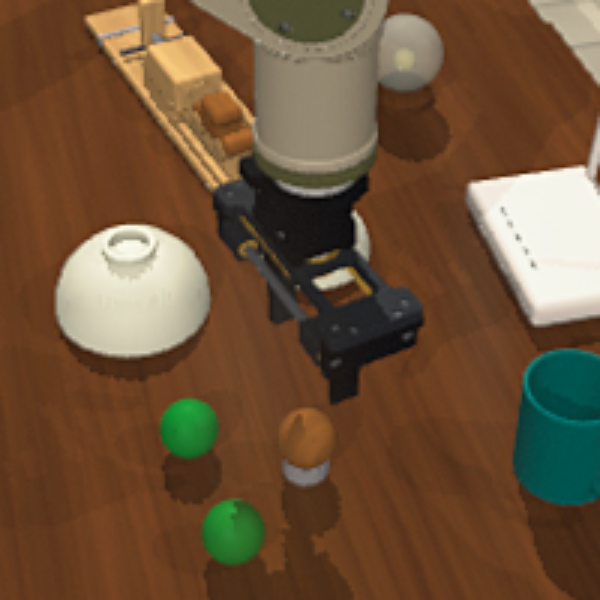

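The side view shows the open gripper above the ball (crop pixel (305,437)), with both green balls clear of it. There was a small drift in xy, so I'll correct that while descending.

Call:
{"fn": "send_rows", "kwargs": {"steps": [[0,0,0,-0.008,0.004,0.01,-1],[0,0,0,0,0,0.01,-1],[0,0,0,0,0,0.01,-1],[0,0,0,0,0,0.01,-1],[0,0,0,0,0,0.005,-1],[0,0,0,0,0,0,-1],[0,0,0,0,0,0,-1],[0,0,0,0,0,0,-1],[0,0,0,0,0,0,-1],[0,0,0,0,0,0,-1]]}}

```text
time: 3.15
ee_pos: [0.4885, -0.333, 0.0817]
eef_rot: [0.994, 0.111, 0.002, -0.001]
ft_force: [-0.3, 0.5, -0.1]
width: 0.0872
```

```bash
python3 -c "
from h import *
go([.4895,-.333,.034],-77.8)"
```

```text
t 3.15 ee [ 0.4885 -0.333   0.0817] w 0.0872 F [-0.3  0.5 -0.1]
toolshift mm [ 0.8  0.3 47.7]
turn deg [-0.08 -0.2   0.53]
```

Call:
{"fn": "send_rows", "kwargs": {"steps": [[0,0,0,0.001,0,0.01,-1],[0,0,0,0,0,0.01,-1],[0,0,0,0,0,0.01,-1],[0,0,0,0,0,0.01,-1],[0,0,0,0,0,0.006,-1],[0,0,0,0,0,0,-1],[0,0,0,0,0,0,-1],[0,0,0,0,0,0,-1],[0,0,0,0,0,0,-1],[0,0,0,0,0,0,-1]]}}

```text
time: 4.15
ee_pos: [0.4897, -0.3326, 0.0315]
eef_rot: [0.994, 0.111, 0.002, -0.001]
ft_force: [-0.7, 0.1, -0.8]
width: 0.0867
```

```bash
python3 -c "
from h import *
go([.4895,-.333,.034],-77.8)
im,d=snap('side','s2');cv2.imwrite('pics/s2c.png',cv2.resize(im[200:350,180:330],(600,600)))"
```

```text
t 4.15 ee [ 0.4897 -0.3326  0.0315] w 0.0867 F [-0.7  0.1 -0.8]
toolshift mm [-0.3  0.3 -2.5]
turn deg [-0.08 -0.2   0.53]
```

View pics/s2c.png

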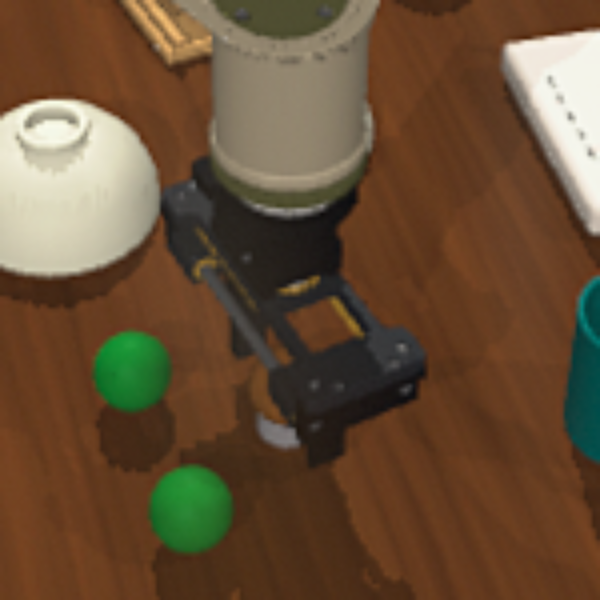

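The ball (crop pixel (280,400)) lies between the jaws, so I'll close.

Call:
{"fn": "send_rows", "kwargs": {"steps": [[0,0,0,0,0,-0.001,0.0],[0,0,0,0,0,0,0.2],[0,0,0,0,0,0,0.4],[0,0,0,0,0,0,1],[0,0,0,0,0,0,1],[0,0,0,0,0,0,1],[0,0,0,0,0,0,1],[0,0,0,0,0,0,1],[0,0,0,0,0,-0.005,1],[0,0,0,0,0,-0.01,1]], "force": 8}}

```text
time: 5.2
ee_pos: [0.4891, -0.3324, 0.0476]
eef_rot: [0.994, 0.111, 0.001, -0.001]
ft_force: [0.2, -0.2, 0.5]
width: 0.0472
```

```bash
python3 -c "
from h import *
go([.4895,-.333,.14],-77.8)"
```

```text
t 5.2 ee [ 0.4891 -0.3324  0.0476] w 0.0472 F [ 0.2 -0.2  0.5]
toolshift mm [  0.5   0.4 -92.4]
turn deg [-0.14 -0.14  0.53]
```

Gripped at a width of 47 mm, which matches the ball. I'll lift it.

Call:
{"fn": "send_rows", "kwargs": {"steps": [[0,0,0,0,0,-0.015,1],[0,0,0,0,0,-0.02,1],[0,0,0,0,0,-0.02,1],[0,0,0,0,0,-0.02,1],[0,0,0,0,0,-0.01,1],[0,0,0,0,0,-0.005,1],[0,0,0,0,0,0,1],[0,0,0,0,0,0,1],[0,0,0,0,0,0,1],[0,0,0,0,0,0,1]]}}

```text
time: 6.2
ee_pos: [0.4893, -0.3325, 0.1474]
eef_rot: [0.994, 0.111, 0.002, -0.0]
ft_force: [-0.8, 0.7, -1.0]
width: 0.0474
```

```bash
python3 -c "
from h import *
go([.566,-.077,.14],-77.8)
im,d=snap('side','s3');cv2.imwrite('pics/s3c.png',cv2.resize(im[150:350,150:350],(600,600)))"
```

```text
t 6.2 ee [ 0.4893 -0.3325  0.1474] w 0.0474 F [-0.8  0.7 -1. ]
toolshift mm [ 131.2 -232.3    8.1]
turn deg [-0.   -0.28  0.56]
```

View pics/s3c.png

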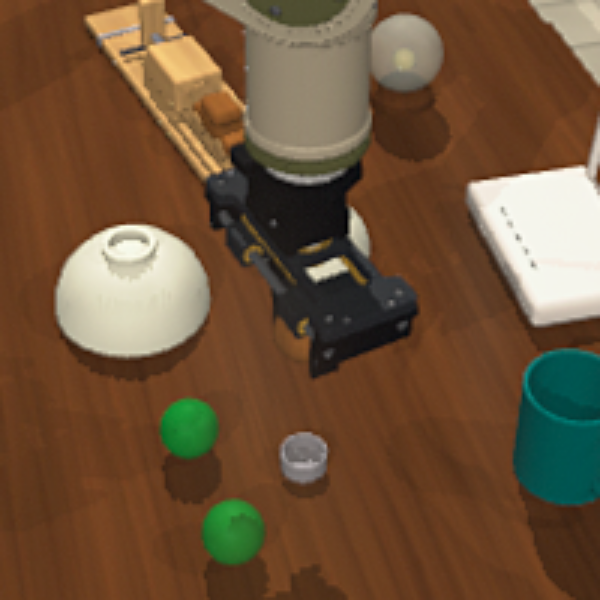

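The ball is held and the tin (crop pixel (304,457)) stayed put. Now carry it over to the bowl.

Call:
{"fn": "send_rows", "kwargs": {"steps": [[0,0,0,0.008,-0.014,0,1],[0,0,0,0.017,-0.03,0,1],[0,0,0,0.017,-0.03,0,1],[0,0,0,0.017,-0.03,0,1],[0,0,0,0.017,-0.03,0,1],[0,0,0,0.017,-0.03,0,1],[0,0,0,0.016,-0.028,0,1],[0,0,0,0.01,-0.018,0,1],[0,0,0,0.005,-0.01,0,1],[0,0,0,0,0,0,1]]}}

```text
time: 7.25
ee_pos: [0.5631, -0.0697, 0.1454]
eef_rot: [0.994, 0.113, 0.001, -0.003]
ft_force: [0.2, 0.0, -0.1]
width: 0.0474
```

```bash
python3 -c "
from h import *
go([.566,-.077,.14],-77.8)"
```

```text
t 7.25 ee [ 0.5631 -0.0697  0.1454] w 0.0474 F [ 0.2  0.  -0.1]
toolshift mm [1.2 7.8 5.4]
turn deg [-0.3  -0.14  0.82]
```

Call:
{"fn": "send_rows", "kwargs": {"steps": [[-0.3,0,0.8,0.001,0.004,0.01,1],[0,0,0,0,0.003,0.01,1],[0,0,0,0,0,0.01,1],[0,0,0,0,0,0,1],[0,0,0,0,0,0,1],[0,0,0,0,0,0,1],[0,0,0,0,0,0,1],[0,0,0,0,0,0,1],[0,0,0,0,0,0,1],[0,0,0,0,0,0,1]]}}

```text
time: 8.25
ee_pos: [0.5644, -0.0825, 0.1121]
eef_rot: [0.995, 0.102, 0.0, 0.001]
ft_force: [-0.5, -0.1, -1.1]
width: 0.0472
```

```bash
python3 -c "
from h import *
go([.566,-.077,.0735],-77.8)
im,d=snap('side','s4');cv2.imwrite('pics/s4c.png',cv2.resize(im[130:280,180:330],(600,600)))
im,d=snap('top','t4');cv2.imwrite('pics/t4c.png',cv2.resize(im[120:270,200:350],(600,600)))"
```

```text
t 8.25 ee [ 0.5644 -0.0825  0.1121] w 0.0472 F [-0.5 -0.1 -1.1]
toolshift mm [ 2.7 -5.2 38.6]
turn deg [ 0.12 -0.03 -0.48]
```

View pics/s4c.png

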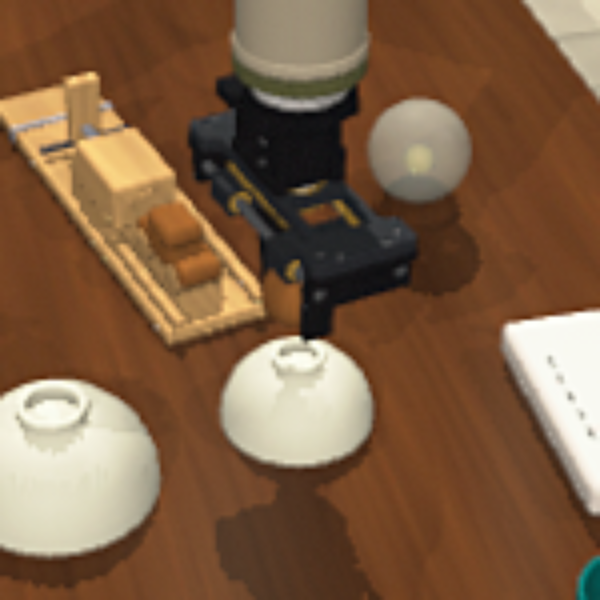

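Call:
{"fn": "send_rows", "kwargs": {"steps": [[0,0,-0.4,0.0025,-0.005,0.01,1],[0,0,0,0,0,0.005,1],[0,0,0,0,0,0,1],[0,0,0,0,0,0,1],[0,0,0,0,0,0,1],[0,0,0,0,0,0,1],[0,0,0,0,0,0,1],[0,0,0,0,0,0,1],[0,0,0,0,0,0,1],[0,0,0,0,0,0,1]]}}

```text
time: 9.35
ee_pos: [0.566, -0.0765, 0.0956]
eef_rot: [0.994, 0.106, 0.0, 0.001]
ft_force: [-0.5, 0.1, -1.0]
width: 0.0473
```

```bash
python3 -c "
from h import *
go([.566,-.077,.0735],-77.8)"
```

```text
t 9.35 ee [ 0.566  -0.0765  0.0956] w 0.0473 F [-0.5  0.1 -1. ]
toolshift mm [-0.1  0.4 22.1]
turn deg [ 0.11 -0.02 -0.03]
```

Call:
{"fn": "send_rows", "kwargs": {"steps": [[0,0,0,0,0,0.006,1],[0,0,0,0,0,0.006,1],[0,0,0,0,0,0.004,1],[0,0,0,0,0,0.002,1],[0,0,0,0,0,0,1],[0,0,0,0,0,0,1],[0,0,0,0,0,0,1],[0,0,0,0,0,0,1],[0,0,0,0,0,0,1],[0,0,0,0,0,0,1]]}}

```text
time: 10.35
ee_pos: [0.566, -0.0765, 0.076]
eef_rot: [0.994, 0.106, 0.0, 0.001]
ft_force: [-0.0, -0.1, -0.7]
width: 0.0472
```

```bash
python3 -c "
from h import *
go([.566,-.077,.0735],-77.8)
im,d=snap('side','s5');cv2.imwrite('pics/s5c.png',cv2.resize(im[170:270,205:305],(600,600),interpolation=cv2.INTER_CUBIC))"
```

```text
t 10.35 ee [ 0.566  -0.0765  0.076 ] w 0.0472 F [-0.  -0.1 -0.7]
toolshift mm [-0.1  0.5  2.5]
turn deg [ 0.11 -0.02 -0.02]
```

View pics/s5c.png

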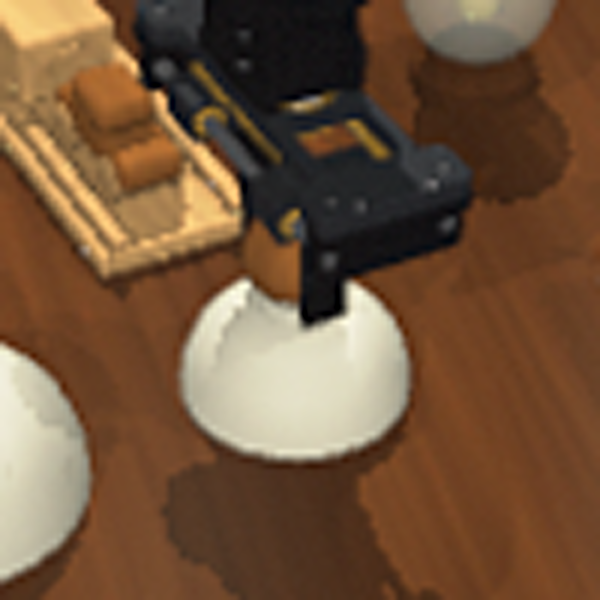

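The ball (left edge at crop pixel 245, so its centre is near 300) sits right over the ring centre at crop pixel 299. I'll lower the last 2–3 mm and feel for contact.

Call:
{"fn": "send_rows", "kwargs": {"steps": [[0,0,0,0,0,0.001,1],[0,0,0,0,0,0.001,1],[0,0,0,0,0,0,1],[0,0,0,0,0,0,1],[0,0,0,0,0,0,1],[0,0,0,0,0,0,1],[0,0,0,0,0,0,1],[0,0,0,0,0,0,1],[0,0,0,0,0,0,1],[0,0,0,0,0,0,1]]}}

```text
time: 11.4
ee_pos: [0.567, -0.0767, 0.0749]
eef_rot: [0.994, 0.106, 0.001, 0.001]
ft_force: [-0.1, -0.5, 1.3]
width: 0.0471
```

```bash
python3 -c "
from h import *
go([.566,-.077,.0735],-77.8)"
```

```text
t 11.4 ee [ 0.567  -0.0767  0.0749] w 0.0471 F [-0.1 -0.5  1.3]
toolshift mm [-1.   0.1  1.4]
turn deg [ 0.16 -0.14 -0.03]
```

Contact is felt: Fz went from -0.7 to +1.3 N. I'll open gently.

Call:
{"fn": "send_rows", "kwargs": {"steps": [[0,0,0,0,0,0,-0.08],[0,0,0,0,0,0,-0.12],[0,0,0,0,0,0,-0.2],[0,0,0,0,0,0,-0.3],[0,0,0,0,0,0,-0.45],[0,0,0,0,0,0,-0.6],[0,0,0,0,0,0,-0.7],[0,0,0,0,0,0,-0.7],[0,0,0,0,0,0,-0.7],[0,0,0,0,0,0,-0.7]]}}

```text
time: 12.4
ee_pos: [0.5662, -0.0765, 0.074]
eef_rot: [0.994, 0.106, 0.001, 0.001]
ft_force: [0.1, 0.1, -0.2]
width: 0.0737
```

```bash
python3 -c "
from h import *
go([.566,-.077,.16],-77.8)
im,d=snap('side','s6');cv2.imwrite('pics/s6c.png',cv2.resize(im[170:270,205:305],(600,600),interpolation=cv2.INTER_CUBIC))"
```

```text
t 12.4 ee [ 0.5662 -0.0765  0.074 ] w 0.0737 F [ 0.1  0.1 -0.2]
toolshift mm [ -0.2   0.6 -86. ]
turn deg [ 0.12 -0.05 -0.02]
```

View pics/s6c.png

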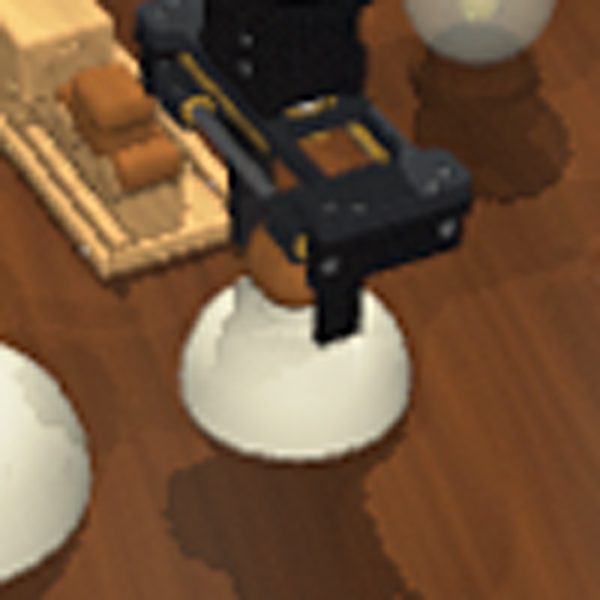

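The ball sits on the ring and the jaws are off it. Next, retreat straight up.

Call:
{"fn": "send_rows", "kwargs": {"steps": [[0,0,0,0,0,-0.008,-0.7],[0,0,0,0,0,-0.01,-0.7],[0,0,0,0,0,-0.015,-0.7],[0,0,0,0,0,-0.02,-0.7],[0,0,0,0,0,-0.02,-0.7],[0,0,0,0,0,-0.01,-0.7],[0,0,0,0,0,0,-0.3],[0,0,0,0,0,0,0],[0,0,0,0,0,0,0.2],[0,0,0,0,0,0,0.2]]}}

```text
time: 13.45
ee_pos: [0.5663, -0.0762, 0.1651]
eef_rot: [0.994, 0.106, 0.002, 0.001]
ft_force: [0.2, 1.0, 0.1]
width: 0.0497
```

```bash
python3 -c "
from h import *
go([.4805,.2895,.16],-77.8)
im,d=snap('side','s7');cv2.imwrite('pics/s7c.png',cv2.resize(im[130:280,180:330],(600,600),interpolation=cv2.INTER_CUBIC))"
```

```text
t 13.45 ee [ 0.5663 -0.0762  0.1651] w 0.0497 F [0.2 1.  0.1]
toolshift mm [  -6.6 -375.6    4. ]
turn deg [ 0.17 -0.17 -0.  ]
```

View pics/s7c.png

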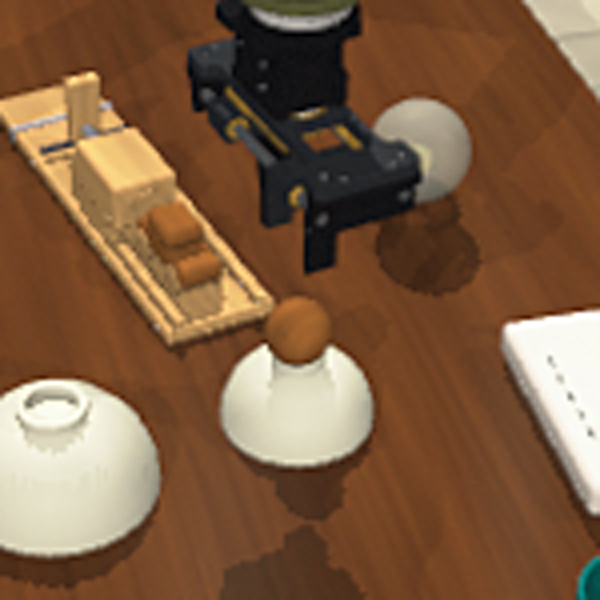

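The ball is seated centrally on the small bowl (crop pixel (298,330)). I'll move over the paddle.

Call:
{"fn": "send_rows", "kwargs": {"steps": [[0,0,0,0,-0.02,0,0.2],[0,0,0,-0.001,-0.04,0,0.2],[0,0,0,-0.001,-0.045,0,0.2],[0,0,0,-0.001,-0.045,0,0.2],[0,0,0,-0.001,-0.045,0,0.2],[0,0,0,-0.001,-0.045,0,0.2],[0,0,0,-0.001,-0.045,0,0.2],[0,0,0,-0.001,-0.04,0,0.2],[0,0,0,0,-0.025,0,0.2],[0,0,0,0,0,0,0.2]]}}

```text
time: 14.5
ee_pos: [0.4801, 0.275, 0.1582]
eef_rot: [0.995, 0.104, -0.003, 0.001]
ft_force: [-1.0, -0.3, -0.4]
width: 0.0345
```

```bash
python3 -c "
from h import *
go([.4807,.290,.12],-77.8)"
```

```text
t 14.5 ee [0.4801 0.275  0.1582] w 0.0345 F [-1.  -0.3 -0.4]
toolshift mm [  3.9 -14.6  38.1]
turn deg [ 0.07  0.32 -0.29]
```

Call:
{"fn": "send_rows", "kwargs": {"steps": [[0,0.3,-0.3,0.003,-0.008,0.015,0.2],[0,0,0,0,0,0.012,0.2],[0,0,0,0,0,0,0.2],[0,0,0,0,0,0,0.2],[0,0,0,0,0,0,0.2],[0,0,0,0,0,0,0.2],[0,0,0,0,0,0,0.2],[0,0,0,0,0,0,0.2],[0,0,0,0,0,0,0.2],[0,0,0,0,0,0,0.2]]}}

```text
time: 15.5
ee_pos: [0.483, 0.2791, 0.1276]
eef_rot: [0.995, 0.104, -0.001, 0.002]
ft_force: [-0.8, 0.1, 0.3]
width: 0.0349
```

```bash
python3 -c "
from h import *
go([.4807,.290,.12],-77.8)"
```

```text
t 15.5 ee [0.483  0.2791 0.1276] w 0.0349 F [-0.8  0.1  0.3]
toolshift mm [  0.  -11.1   7.6]
turn deg [ 0.21  0.11 -0.29]
```

Call:
{"fn": "send_rows", "kwargs": {"steps": [[0,0,-0.3,0,-0.006,0.004,0.2],[0,0,0,0,-0.005,0,0.2],[0,0,0,0,0,0,0.2],[0,0,0,0,0,0,0.2],[0,0,0,0,0,0,0.2],[0,0,0,0,0,0,0.2],[0,0,0,0,0,0,0.2],[0,0,0,0,0,0,0.2],[0,0,0,0,0,0,0.2],[0,0,0,0,0,0,0.2]]}}

```text
time: 16.5
ee_pos: [0.4803, 0.2911, 0.1232]
eef_rot: [0.994, 0.107, -0.001, 0.002]
ft_force: [-0.3, 0.1, 0.1]
width: 0.0352
```

```bash
python3 -c "
from h import *
go([.4807,.290,.066],-77.8)
im,d=snap('side','s8');cv2.imwrite('pics/s8c.png',cv2.resize(im[100:220,150:270],(600,600),interpolation=cv2.INTER_CUBIC))"
```

```text
t 16.5 ee [0.4803 0.2911 0.1232] w 0.0352 F [-0.3  0.1  0.1]
toolshift mm [ 0.2  0.9 57.2]
turn deg [0.2  0.11 0.06]
```

View pics/s8c.png

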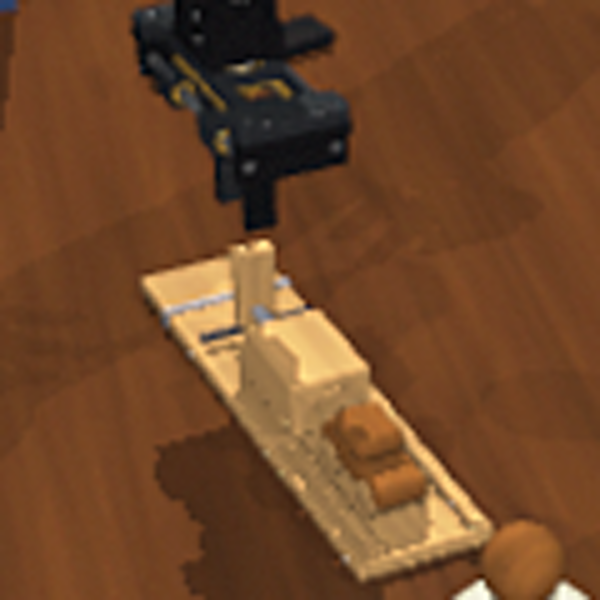

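The jaws are lined up over the paddle (crop pixel (252,250)), with the band and bar clear of them. I'll descend, watching the force.

Call:
{"fn": "send_rows", "kwargs": {"steps": [[0,0,0,0,0.001,0.008,0.2],[0,0,0,0,0,0.008,0.2],[0,0,0,0,0,0.008,0.2],[0,0,0,0,0,0.008,0.2],[0,0,0,0,0,0.008,0.2],[0,0,0,0,0,0.006,0.2],[0,0,0,0,0,0.004,0.2],[0,0,0,0,0,0,0.2],[0,0,0,0,0,0,0.2],[0,0,0,0,0,0,0.2]]}}

```text
time: 17.55
ee_pos: [0.4799, 0.2895, 0.0677]
eef_rot: [0.994, 0.107, -0.002, 0.002]
ft_force: [-0.7, 0.1, 1.0]
width: 0.0348
```

```bash
python3 -c "
from h import *
go([.4807,.290,.065],-77.8)
im,d=snap('side','s9');cv2.imwrite('pics/s9c.png',cv2.resize(im[120:220,150:250],(600,600),interpolation=cv2.INTER_CUBIC))"
```

```text
t 17.55 ee [0.4799 0.2895 0.0677] w 0.0348 F [-0.7  0.1  1. ]
toolshift mm [ 0.8 -0.3  2.7]
turn deg [0.21 0.2  0.07]
```

View pics/s9c.png

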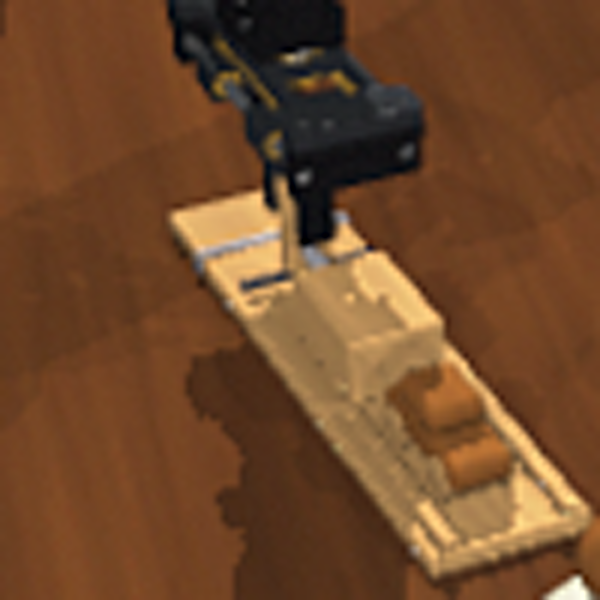

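The front finger is in the gap between paddle and housing (crop pixel (318,215)), so I'll grip.

Call:
{"fn": "send_rows", "kwargs": {"steps": [[0,0,0,0.001,0,0.002,0.3],[0,0,0,0,0,0,0.5],[0,0,0,0,0,0,0.7],[0,0,0,0,0,0,1],[0,0,0,0,0,0,1],[0,0,0,0,0,0,1],[0,0,0,0,0,0,1],[0,0,0,0,0,0,1],[0,0,0,0,0,0,1],[0,0,0,0,0,0,1]], "force": 30}}

```text
time: 18.6
ee_pos: [0.4816, 0.2895, 0.0664]
eef_rot: [0.994, 0.107, -0.001, 0.002]
ft_force: [-0.2, -0.9, -0.5]
width: 0.0117
```

```bash
python3 -c "
from h import *
go([.4695,.3418,.066],-77.8)"
```

```text
t 18.6 ee [0.4816 0.2895 0.0664] w 0.0117 F [-0.2 -0.9 -0.5]
toolshift mm [ -0.8 -53.7   0.2]
turn deg [0.23 0.12 0.04]
```

Gripped at 11.7 mm, against a paddle thickness of 12 mm. Now draw back about 53 mm.

Call:
{"fn": "send_rows", "kwargs": {"steps": [[0,0,0,0,-0.004,0,1],[0,0,0,0,-0.006,0,1],[0,0,0,0,-0.007,0,1],[0,0,0,0,-0.007,0,1],[0,0,0,0,-0.007,0,1],[0,0,0,0,-0.007,0,1],[0,0,0,0,-0.006,0,1],[0,0,0,0,-0.004,0,1],[0,0,0,0,0,0,1],[0,0,0,0,0,0,1]]}}

```text
time: 19.6
ee_pos: [0.4734, 0.3273, 0.0662]
eef_rot: [0.995, 0.102, -0.002, 0.012]
ft_force: [0.0, -8.8, 4.2]
width: 0.012
```

```bash
python3 -c "
from h import *
go([.4695,.3418,.066],-77.8)"
```

```text
t 19.6 ee [0.4734 0.3273 0.0662] w 0.012 F [ 0.  -8.8  4.2]
toolshift mm [ -0.9 -15.   -0.2]
turn deg [ 1.39  0.44 -0.44]
```

Call:
{"fn": "send_rows", "kwargs": {"steps": [[0.4,0.1,-0.1,0,-0.004,0,1],[0.4,0,-0.1,0,-0.005,0,1],[0.2,0,0,0,-0.004,0,1],[0,0,0,0,-0.003,0,1],[0,0,0,0,0,0,1],[0,0,0,0,0,0,1],[0,0,0,0,0,0,1],[0,0,0,0,0,0,1],[0,0,0,0,0,0,1],[0,0,0,0,0,0,1]]}}

```text
time: 20.6
ee_pos: [0.4734, 0.3279, 0.0662]
eef_rot: [0.995, 0.099, -0.005, 0.018]
ft_force: [-1.1, -9.1, 3.9]
width: 0.0118
```

```bash
python3 -c "
from h import *
go([.4695,.3418,.066],-77.8)
im,d=snap('side','s10');cv2.imwrite('pics/s10c.png',cv2.resize(im[120:220,150:250],(600,600),interpolation=cv2.INTER_CUBIC))
im,d=snap('top','t10');cv2.imwrite('pics/t10c.png',cv2.resize(im[180:255,100:250],(800,400),interpolation=cv2.INTER_CUBIC))
go([.4695,.3418,.066],-77.8)"
```

```text
t 20.6 ee [0.4734 0.3279 0.0662] w 0.0118 F [-1.1 -9.1  3.9]
toolshift mm [ -1.1 -14.4  -0.3]
turn deg [ 1.96  0.75 -0.88]
t 20.7 ee [0.4735 0.3277 0.0661] w 0.0121 F [-0.6 -8.9  4.3]
toolshift mm [ -1.1 -14.6  -0.3]
turn deg [ 1.97  0.75 -0.89]
```

View pics/s10c.png

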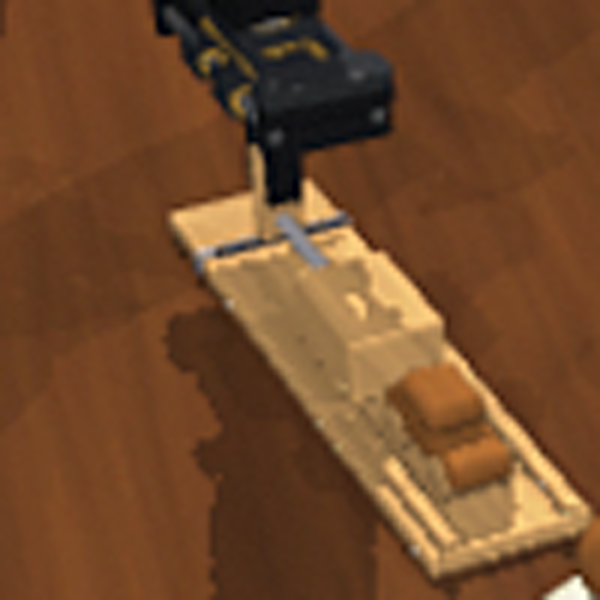

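View pics/t10c.png

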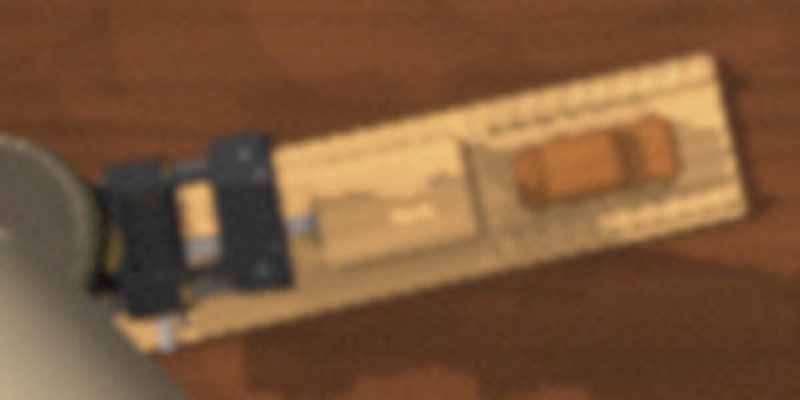

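Side view: the bar appears over the band, but it sits about 11 mm higher. By parallax that means it is still about 14 mm short, which agrees with the measured pose. The arm yields under the spring, so it needs a sustained push in every row.

Call:
{"fn": "send_rows", "kwargs": {"steps": [[1,0.3,-0.4,0,-0.006,0,1],[1,0.3,-0.4,0,-0.006,0,1],[1,0.2,-0.3,0,-0.006,0,1],[1,0.2,-0.3,0,-0.006,0,1],[1,0.2,-0.3,0,-0.006,0,1],[1,0.2,-0.3,0,-0.006,0,1],[1,0.2,-0.3,0,-0.006,0,1],[1,0.2,-0.3,0,-0.006,0,1],[1,0.2,-0.3,0,-0.006,0,1],[1,0.2,-0.3,0,-0.006,0,1]]}}

```text
time: 21.7
ee_pos: [0.4658, 0.3612, 0.0667]
eef_rot: [0.992, 0.118, 0.002, -0.05]
ft_force: [-0.3, -11.9, 7.2]
width: 0.0129
```

```bash
python3 -c "
from h import *
go([.4695,.3418,.066],-77.8);print(read_state()['joint_vel'].round(3))"
```

```text
t 21.7 ee [0.4658 0.3612 0.0667] w 0.0129 F [ -0.3 -11.9   7.2]
toolshift mm [-0.9 19.7 -1.3]
turn deg [-5.68 -0.79  1.37]
[ 0.07  -0.007 -0.054  0.034 -0.081 -0.101  0.09 ]
```

Overshot by 20 mm: the sag per row under the spring is about 2.5 mm and 0.2°. I'll let it ease back with a slight tilt correction.

Call:
{"fn": "send_rows", "kwargs": {"steps": [[-0.6,-0.1,0.2,0,0,0,1],[-0.6,-0.1,0.2,0,0,0,1],[-0.6,-0.1,0.2,0,0,0,1],[-0.6,-0.1,0.2,0,0,0,1],[-0.6,-0.1,0.2,0,-0.001,0,1],[-0.4,0,0.2,0,-0.0025,0,1],[-0.2,0,0,0,-0.0025,0,1],[0,0,0,0,-0.0025,0,1],[0.2,0,0,0,-0.0025,0,1],[0.2,0,0,0,-0.0025,0,1]]}}

```text
time: 22.7
ee_pos: [0.4689, 0.3488, 0.0663]
eef_rot: [0.995, 0.099, -0.003, 0.003]
ft_force: [-2.4, -11.7, 8.4]
width: 0.012
```

```bash
python3 -c "
from h import *
go([.4695,.3418,.066],-77.8);print(read_state()['joint_vel'].round(3))"
```

```text
t 22.7 ee [0.4689 0.3488 0.0663] w 0.012 F [ -2.4 -11.7   8.4]
toolshift mm [-0.8  7.   0.3]
turn deg [ 0.25  0.36 -0.8 ]
[-0.013  0.011  0.003 -0.013 -0.001  0.015 -0.015]
```

Call:
{"fn": "send_rows", "kwargs": {"steps": [[0.2,0,-0.2,0,0,0,1],[0.2,0,-0.2,0,0,0,1],[0.2,0,-0.2,0,0,0,1],[0.2,0,-0.2,0,-0.001,0,1],[0.2,0,0,0,-0.002,0,1],[0.2,0,0,0,-0.002,0,1],[0.2,0,0,0,-0.002,0,1],[0.2,0,0,0,-0.002,0,1],[0.2,0,0,0,-0.002,0,1],[0.2,0,0,0,-0.002,0,1]]}}

```text
time: 23.7
ee_pos: [0.4704, 0.3418, 0.0662]
eef_rot: [0.995, 0.101, -0.007, 0.003]
ft_force: [-2.4, -11.0, 7.4]
width: 0.0117
```

```bash
python3 -c "
from h import *
go([.4695,.3418,.066],-77.8)
im,d=snap('side','s11');cv2.imwrite('pics/s11c.png',cv2.resize(im[120:220,150:250],(600,600),interpolation=cv2.INTER_CUBIC))
go([.4695,.3418,.066],-77.8)"
```

```text
t 23.7 ee [0.4704 0.3418 0.0662] w 0.0117 F [ -2.4 -11.    7.4]
toolshift mm [-0.9 -0.2  0.2]
turn deg [ 0.27  0.83 -0.64]
t 23.75 ee [0.4705 0.3417 0.0662] w 0.0119 F [ -1.9 -11.2   6.4]
toolshift mm [-0.9 -0.3  0.2]
turn deg [ 0.27  0.84 -0.65]
```

View pics/s11c.png

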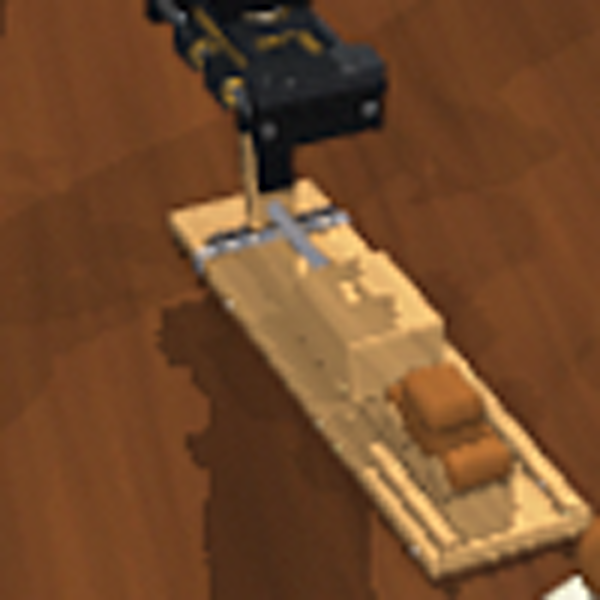

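```bash
python3 - <<'E'
from h import *
for k in('s8','s11'):
    im=cv2.imread(f'pics/{k}.png');cv2.imwrite(f'pics/z_{k}.png',cv2.resize(im[146:181,178:218],(800,700)[:1]+(700,),interpolation=cv2.INTER_CUBIC)[:600])
E
```

```text
(no output)
```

View pics/z_s8.png

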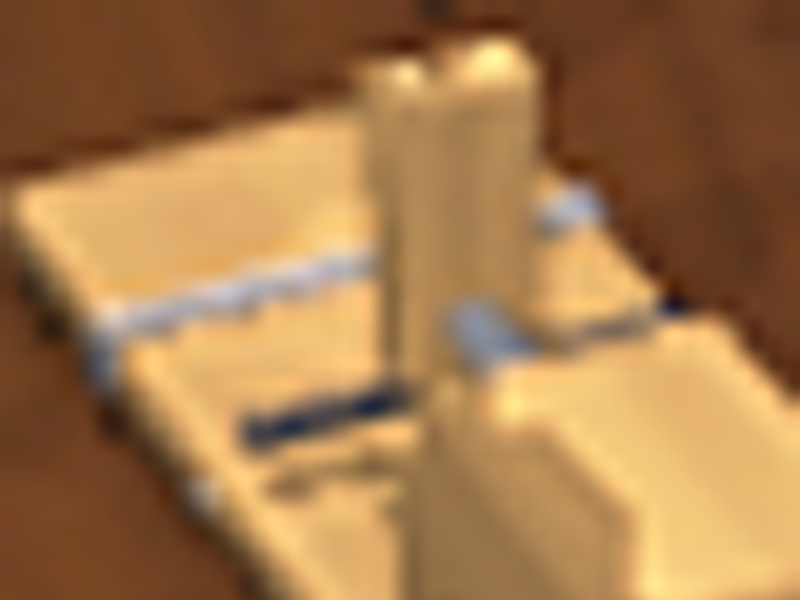

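View pics/z_s11.png

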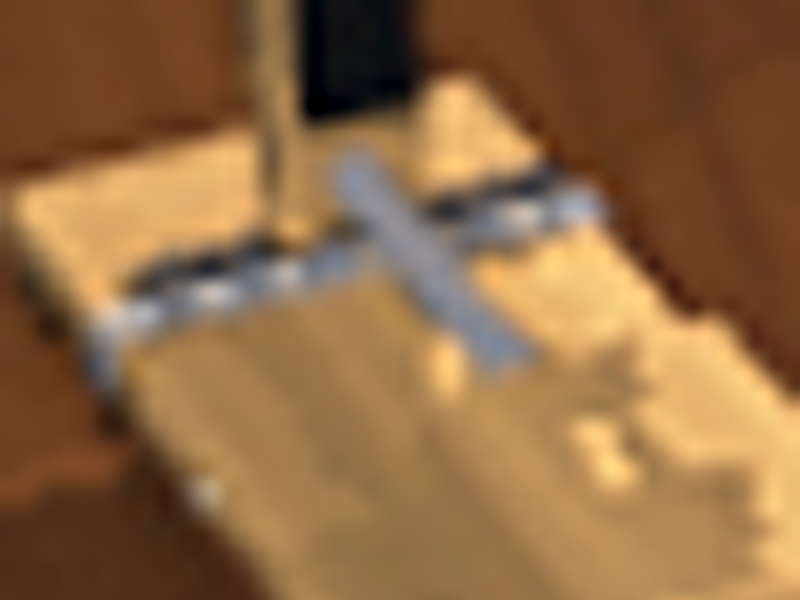

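```bash
python3 - <<'E'
from h import *
f=lambda x,y,z:onz('side',178+(x+.5)/20-.5,146+(y+.5)/20-.5,z)
ax=np.array([.2106,-.9776])
ba=(f(98,322,.012)+f(605,203,.012))/2
print('band side',ba)
for z in(.016,.018,.02,.022,.024,.028):
    r=(f(245,430,z)+f(682,303,z))/2;n=(f(140,280,z)+f(552,172,z))/2
    t1=onz('top',143.1,211.1,z);t2=onz('top',147.97,237.3,z);tm=(t1+t2)/2
    print(z,'rest',r[:2].round(4),'top rest',tm[:2].round(4),'rest-band side',((r-ba)[:2]@ax).round(4),'top',((tm[:2]-[.4695,.3418])@ax).round(4),'now-band',((n-ba)[:2]@ax).round(4),'len',np.linalg.norm(f(245,430,z)-f(682,303,z)).round(4))
E
```

```text
band side [0.47106399 0.34739872 0.012     ]
0.016 rest [0.4829 0.303 ] top rest [0.4829 0.2916] rest-band side 0.0459 top 0.0519 now-band -0.0056 len 0.0826
0.018 rest [0.4824 0.2998] top rest [0.4829 0.2911] rest-band side 0.0489 top 0.0524 now-band -0.0025 len 0.0824
0.02 rest [0.4819 0.2967] top rest [0.4828 0.2906] rest-band side 0.0519 top 0.0529 now-band 0.0006 len 0.0822
0.022 rest [0.4814 0.2936] top rest [0.4827 0.2901] rest-band side 0.0548 top 0.0533 now-band 0.0037 len 0.082
0.024 rest [0.481  0.2904] top rest [0.4826 0.2896] rest-band side 0.0578 top 0.0538 now-band 0.0067 len 0.0819
0.028 rest [0.48   0.2842] top rest [0.4825 0.2886] rest-band side 0.0637 top 0.0548 now-band 0.0129 len 0.0815
```

The bar height from triangulation is about 21 mm, which leaves it between -0.4 and +1.7 mm of the mark, well within 5 mm. Next I check that the hold is stable, using the time that passes in camera calls, and that the ball is still seated.

```bash
python3 - <<'E'
from h import *
for i in range(4):
    im,d=snap('top','t12');im2,d2=snap('side','s12');go([.4695,.3418,.066])
print(read_state()['joint_vel'].round(4))
cv2.imwrite('pics/s12c.png',cv2.resize(im2[130:280,170:320],(600,600),interpolation=cv2.INTER_CUBIC))
w=cv2.cvtColor(im,cv2.COLOR_BGR2HSV)[175:215,255:298];m=((w[...,0]<20)&(w[...,1]>120)&(w[...,2]>100)).astype(np.uint8)
n,l,st,ce=cv2.connectedComponentsWithStats(m)
for k in range(1,n):
    if 60<st[k,4]<400:print(st[k],ce[k]+[255,175],onz('top',*(ce[k]+[255,175]),.0755))
E
```

```text
t 23.85 ee [0.4705 0.3418 0.0663] w 0.0119 F [ -0.4 -11.2   8. ]
toolshift mm [-0.9 -0.2  0.3]
t 23.95 ee [0.4704 0.3417 0.0662] w 0.0119 F [ -1.8 -10.4   7.7]
toolshift mm [-0.9 -0.3  0.2]
t 24.05 ee [0.4705 0.3417 0.0663] w 0.0116 F [ -1.4 -10.    7.4]
toolshift mm [-0.9 -0.3  0.3]
t 24.15 ee [0.4704 0.3418 0.0662] w 0.0118 F [ -1.7 -10.4   7.1]
toolshift mm [-0.9 -0.2  0.2]
[ 0.0003  0.     -0.0002  0.0002  0.0012  0.0004 -0.0006]
[  0   0  43  17 235] [280.20425532 178.98723404] [ 0.60287367 -0.09215048  0.0755    ]
[ 13  10  15  15 177] [275. 192.] [ 0.56652851 -0.07706156  0.0755    ]
[ 0 29 15 11 64] [258.9375   211.203125] [ 0.51368137 -0.03200027  0.0755    ]
[22 32 21  8 85] [290.38823529 211.8       ] [ 0.51140919 -0.1185877   0.0755    ]
```

View pics/s12c.png

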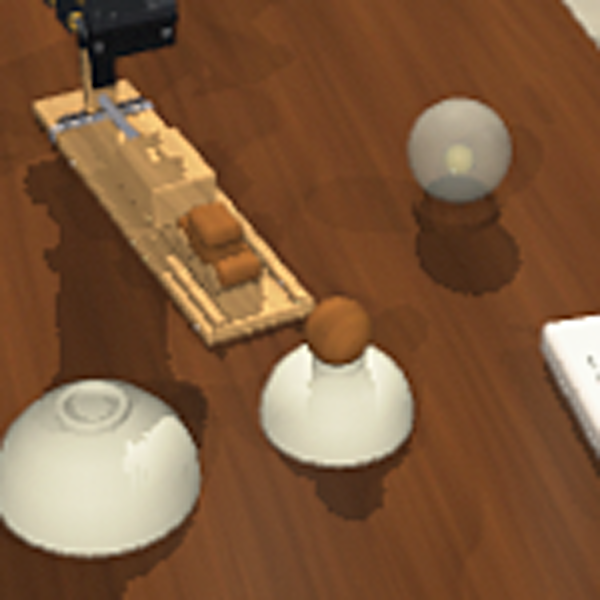

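The hold is stable, with no drift over 0.4 s. The ball is on the ring at (0.5665, -0.0771), and the car, bowl and globe have not moved. Handing in.

```bash
python3 -c "
from bench import *
close_job();s=read_state();print(s['time'],s['ee_pos'],s['ft_force'])"
```

```text
the job is handed in; nothing more can be done
the job is handed in; nothing more can be done
```

The job is handed in with the wooden ball on the small bowl's foot ring and the plunger held at the mark. Hand-in was at 24.2 s, within the 45 s limit. No verdict was reported.

- **Ball:** I released it on the ring. At the last look its centre was at (0.5665, -0.0771), within 1 mm of the measured ring centre. The bowl, car and globe looked unmoved.
- **Plunger:** the gripper holds the paddle at 11.8 mm width with a 30 N grip, against about 10–11 N of spring pull. It did not drift during the last 0.4 s before hand-in.
- **Position at the mark:** by the arm's pose the paddle is within about 0.5 mm of the band. By the side picture it is about 1.5 mm short. The two disagree slightly, but both are well inside the 5 mm limit.
- **Overshoot:** on the way the plunger went about 20 mm past the mark, because the arm yields under the spring, and I eased it back.

The two cameras also differed by about 5 mm in y on the band's position, so I used distances relative to the band rather than absolute ones.

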